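# Snib back the latch of a mortice lock

### The arm

A 7-joint arm with a two-finger parallel gripper is mounted at the origin on the work surface. World frame = base frame: x ahead of the robot, y to its left, z up, the work surface at z = 0. Lengths are in m, angles in degrees, forces in N, time in s.
With the tool pointing down it reaches from about 0.35 to 0.775 m from the base axis. Payload 3.1 kg.
Tool frame: the origin (TCP) lies at the centre of the arm's flange, where the gripper is bolted on; the fingertips stand 173 mm ahead of it and the grasp point (between the pads) lies pinch_z ahead of it (pinch_z is the distance from the TCP to the grasp point, in m); z points along the fingers, y is the direction in which the jaws open and shut (so a half turn about z gives the same grasp; the last joint's range is limited). The gripper opens to 85 mm and grips with 20 to 120 N. Pads are 22 mm wide; open, the fingers measure 114 mm over their backs; the gripper's body (76 mm by 85 mm) begins 54 mm behind the grasp point. The pads swing forward as they close: fully open they stand 13 mm farther back than shut.
Start: joints at [-71.373, 17.813, 0.802, 86.603, -0.252, 75.585, -1.558], TCP at [0.197, 0.513, 0.405] pointing down, gripper open.
Joint ranges: [-154.91, 154.91], [-16.99, 109.72], [-72.82, 74.43], [7.12, 147.25], [-82.49, 262.49], [11.32, 116.49], [-174.64, 174.64]. Speed limits (degrees/s): [159.86, 159.86, 180, 180, 180, 180, 180].

### API

Orientations are given as a 3x3 rotation matrix whose columns are the frame's x, y, z axes.
In Python, from bench import read_state, snapshot, finish_job, pinch_z gives the robot as it stands.
- The arm moves only by the tool send_rows, never from a script. Its argument "series" is a list of rows, each a list of 7 numbers: the shift along the tool's x, y, z in mm, then the turn, a rotation vector about the tool's x, y, z in degrees, then the opening in per cent of the stroke, from 0 (shut) to 100 (fully open). A call has 1 to 10 rows; each row is the pose to reach, as a shift and turn from the pose measured when the call began, along the tool's axes at that moment; what a row does not reach only later rows make up. A row lasts 1/8 s, in which the tool goes at most 62.5 mm and 10.7 degrees, less where a joint would pass 70% of its speed; a pose out of reach is approached as far as the arm can. A call with a gripper value outside its range is refused whole. The fingers move at their own pace and stop on an object; "grip_force" is the grip in N (left out, the last holds). Time passes only in rows, so rows that repeat a pose let the fingers close. It gives the time, the measured TCP pose, the force and the opening at its end, in the units of the state.
- read_state(): the state, without advancing time (a new reading comes with each control period).
- snapshot(name): name is "scene" or "side" or "wrist"; returns a dict with "image" (420x560x3 uint8, red, green, blue), "fovy" (degrees; the focal length in pixels is half the picture's height over the tangent of half this angle, whatever the lens; pixels are square), "cx", "cy" (the principal point, pixels), "extrinsics" (4x4, takes a point from camera to world coordinates); the wrist camera has in their place "hand_eye" (4x4, takes a point from camera to tool coordinates, whose origin is the TCP and whose axes are the flange's). Camera axes: x right, y down, z forward; pixel columns grow to the right and rows downward; lengths in m; the calibration is good to about 2 mm. A picture is of the moment at which its call begins: read the wrist's pose just before it. There is no depth.
- finish_job(): hands the job in, once; it reports no verdict.
The state is a dict: "time_s": time; "joint_pos": joint angles; "joint_vel": joint speeds; "effort": joint torques, N m; "tool_pos": TCP position; "eef_rot": TCP orientation; "force": force on the tool from outside, world axes, zero at the start; "wrist_torque": the same for the moment, N m; "opening": opening from 0.0 (shut) to 1.0 (fully open).
Only numpy, scipy, OpenCV 4.12 (cv2) and the standard library are available. Lean on these libraries where they do the work, as an engineer would, in place of code of your own. Each camera call takes 0.05 s, during which the arm holds its last target.

### The job

A mortice lock is trial-fitted in an offcut of door stile that will be offered up to the frame next, so its spring latch has to be held back: press the bevelled latch bolt all the way into the lock and, while keeping it pressed in, slide the little snib beside it away from the bolt to the end of its slot, so that the bolt stays in when you let go. Press and slide gently, forcing neither, and leave the loose strike plate on the wood and the screwdriver and tin of screws beside it where they are.

Things in the scene. Friction and masses are not known exactly. Their poses are not given: they have to be found in the camera images.
- stile: Offcut of door stile, a mortice lock in its upward edge: light wood, 380 mm long, 44 thick, on edge in two notched feet; wood top 117 mm above the bench. Origin on the bench under the bolt; y along the stile. The lock is only trial-fitted: its steel faceplate (24 by 160 mm, y -45 to +115) has its top 3 to 10 mm above the wood, differently each time; bolt and snib go with it, so feel for their height
- mortice (a point): Point on the stile's upward edge at the wood's level, midway across its thickness and straight below the centre of the latch bolt. z up, y along the stile from the bolt towards the snib, x across. Nearest things on the edge: the snib (+y) and the loose strike plate (-y)
- bolt (a joint): Spring latch bolt, m pressed in: 0 out, 0.0125 at its stop. Brass, y -15 to +15 mm about mortice, 14 mm across, one side bevelled; flat crown x -6 to +1 mm, 14 mm above the faceplate when out, 1.5 mm at the stop. Spring: 5.5 N at first, 9.5 N at the stop; throws it out again when let go unless the snib holds it, then it comes back 1.5 mm. Over 30 N damages it
- snib (a joint): Snib, m slid along +y: 0 to 0.0015 at start, 0.009 at its slot's far end. Steel thumb-piece on the faceplate's middle line, 10 mm along y, 12 across, 9 high; at 0 its near face is at y = 19 mm from mortice. Slides at 2 N, stays where left. Its keeper inside stops it dead after 2 mm unless the bolt is in by over 11 mm; slid, it lies over the bolt's shoulder. Over 30 N damages it
- strike: Loose steel strike plate, 70 by 24 mm, 3 mm thick, flat on the stile's upward edge about 105 mm from the bolt (-y): leave it. Origin: centre of its underside
- driver: Screwdriver, 190 mm, dark wooden handle, on the bench beside the stile on its -x side: leave it
- screw_tin: Open tin of brass screws, 64 mm wide, 26 high, on the bench beside the stile on its +x side: leave it. Origin: centre of its underside

How it is judged (in metres and radians):
On the way, in this order (a step that is already met when the one before it is completed fails the run):
1. the latch bolt is pressed fully in with the snib still beside it (value of joint bolt above 0.0112 m and value of joint snib below 0.0035 m), for 0.1 s.
2. the snib is at the far end of its slot and the bolt is still in (value of joint bolt above 0.0095 m and value of joint snib above 0.0075 m), for 0.2 s.
At the end, for the whole second after the job is handed in: The snib is within 1.5 mm of the far end of its slot, the latch bolt is still in by at least 9.5 mm, and strike plate, screwdriver and screw tin are within 10 mm of where they were (all of step 2 and distance of each of strike, driver, screw_tin from where it was at the start of the episode below 0.01 m); the robot touches nothing.
It fails at once if more than 30 N on the latch bolt (contact force between the fingers and bolt above 30 N).
It fails at once if more than 30 N on the snib (contact force between the fingers and snib above 30 N).
It also fails if it takes over 35 s, if anything falls off the work surface, if the arm or the gripper's body presses on something with over 40 N, if the wrist force passes 120 N, or if a joint passes its speed limit or range.

## Working session

There is one attempt and no reset: what is moved stays moved. The work goes in short steps, Python scripts to look and compute and a tool call to move; the robot and the scene stay as the last step left them, time stands still between calls to the robot, and variables do not carry over. Pictures are saved under pics/ and viewed, and the job is handed in when it is done.

Besides the shell and the picture viewer there is one more tool, called after "Emit:" by a JSON object that holds its "name" and its "arguments". send_rows: Moves the arm, as the interface text tells. Its arguments: {"type":"object","properties":{"series":{"type":"array","items":{"type":"array","items":{"type":"number"}}},"grip_force":{"type":"number"}},"required":["series"]}

```bash
ls; mkdir -p pics; python3 - <<'E'
from bench import *
import cv2
s=read_state();print({k:s[k] for k in('time_s','tool_pos','eef_rot','force','opening')},pinch_z)
for n in('scene','side','wrist'):
    d=snapshot(n);cv2.imwrite(f'pics/{n}0.png',d['image'][:,:,::-1]);print(n,d['fovy'],d['cx'],d['cy'],d.get('extrinsics',d.get('hand_eye')))
E
```

```text
pics
{'time_s': 0.0, 'tool_pos': array([0.19711541, 0.51311511, 0.40360842]), 'eef_rot': array([[-9.33504375e-01,  3.58565268e-01, -7.27692741e-04],
       [ 3.58565982e-01,  9.33501627e-01, -2.26910603e-03],
       [-1.34320256e-04, -2.37914627e-03, -9.99997161e-01]]), 'force': array([-1.32119394, -0.39920216,  0.27397892]), 'opening': 0.9977923302838988} 0.1547
scene 45.60125664658204 273.57184434720494 212.4076681326413 [[ 0.82428707  0.47050964 -0.31491507  0.75798276]
 [ 0.56615842 -0.68113301  0.46424397 -0.30916817]
 [ 0.00393222 -0.56096212 -0.82783213  0.65021943]
 [ 0.          0.          0.          1.        ]]
side 51.69672589805005 284.0893910278782 203.63113753245372 [[ 0.97915815 -0.13259422  0.1538444   0.43048818]
 [-0.20302266 -0.61819805  0.75935036 -0.49047394]
 [-0.00557916 -0.77475799 -0.63223329  0.53508793]
 [ 0.          0.          0.          1.        ]]
wrist 68.36449815241832 286.39464788032456 211.51697213489922 [[ 5.78735497e-04 -9.66347297e-01 -2.57240289e-01  6.48869745e-02]
 [ 9.99999507e-01  7.66884485e-04 -6.31089081e-04 -2.55024865e-04]
 [ 8.07124814e-04 -2.57239797e-01  9.66347264e-01  3.07407786e-02]
 [ 0.00000000e+00  0.00000000e+00  0.00000000e+00  1.00000000e+00]]
```

View pics/scene0.png

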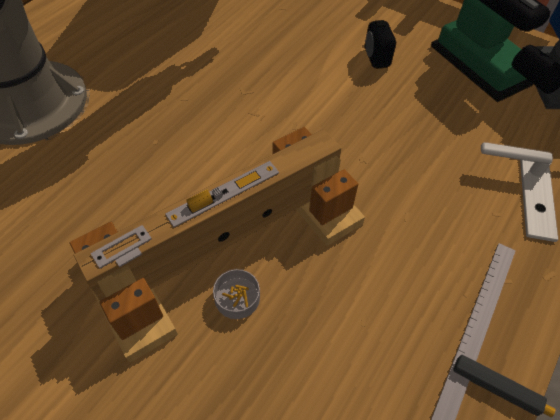

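View pics/side0.png

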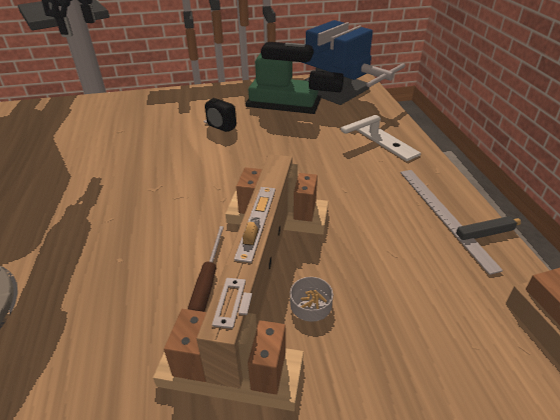

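View pics/wrist0.png

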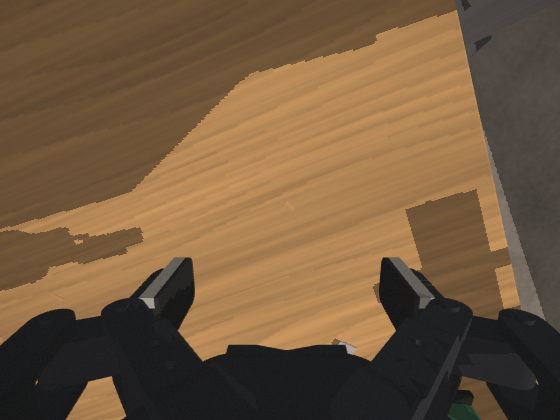

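The scene camera shows the stile with the bolt near (200,201), the snib near (217,193), and the strike plate near (121,246). In the side camera the bolt is near (250,232). The wrist camera sees only bench. I'll zoom in next.

```bash
python3 - <<'E'
import cv2
a=cv2.imread('pics/scene0.png')[150:250,150:290];cv2.imwrite('pics/sz.png',cv2.resize(a,None,fx=5.6,fy=5.6,interpolation=cv2.INTER_CUBIC))
a=cv2.imread('pics/side0.png')[150:340,180:320];cv2.imwrite('pics/dz.png',cv2.resize(a,None,fx=3.1,fy=3.1,interpolation=cv2.INTER_CUBIC))
E
```

```text
(no output)
```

View pics/sz.png

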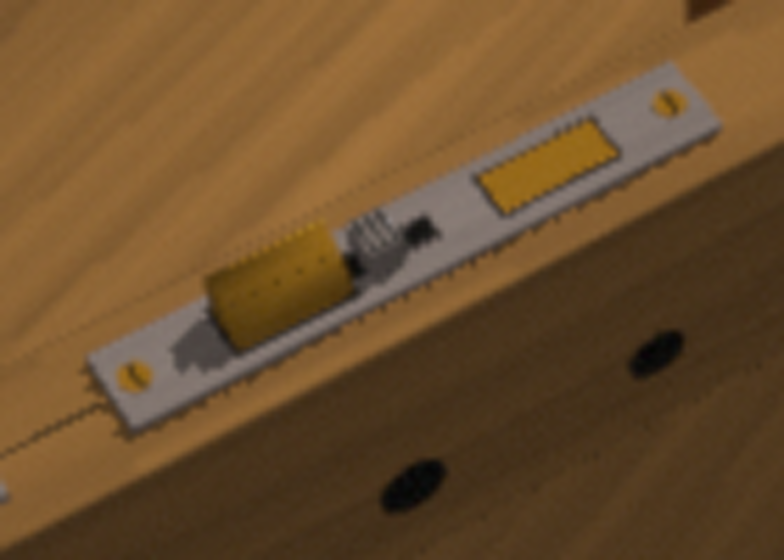

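View pics/dz.png

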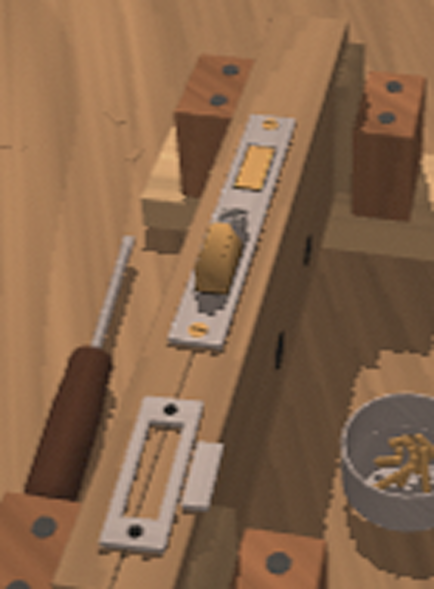

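Clear view: the faceplate corners, bolt, snib (with slot beyond), bevel facing the scene camera side (+x). I'll triangulate the four faceplate corners across the two views.

```bash
cat > h.py <<'E'
import numpy as np,cv2
from bench import *
def cam(d,T=None):
    E=np.array(d['extrinsics'] if T is None else T); f=210/np.tan(np.radians(d['fovy']/2))
    return E,np.array([[f,0,d['cx']],[0,f,d['cy']],[0,0,1]])
def ray(c,p):
    E,K=c; r=E[:3,:3]@np.linalg.solve(K,[p[0],p[1],1]); return E[:3,3],r/np.linalg.norm(r)
def onz(c,p,z):
    o,r=ray(c,p); return o+r*(z-o[2])/r[2]
def tri(c1,p1,c2,p2):
    o1,r1=ray(c1,p1);o2,r2=ray(c2,p2)
    s=np.linalg.lstsq(np.c_[r1,-r2],o2-o1,rcond=None)[0]
    a=o1+s[0]*r1;b=o2+s[1]*r2;return (a+b)/2,np.linalg.norm(a-b)
def proj(c,P):
    E,K=c;q=K@(E[:3,:3].T@(np.asarray(P)-E[:3,3]));return q[:2]/q[2]
E
python3 - <<'E'
from h import *
np.set_printoptions(precision=4,suppress=True)
cs=cam(snapshot('scene'));cd=cam(snapshot('side'))
S=np.array([(88,355),(135,433),(720,128),(672,63)])/5.6+150-.4
D=np.array([(168,342),(222,347),(296,117),(250,115)])/3.1+[180,150]-.35
P=[]
for a,b in zip(S,D):
    p,e=tri(cs,a,cd,b);P.append(p);print(p,e, onz(cs,a,.123),onz(cd,b,.123))
P=np.array(P)
u=(P[2]+P[3]-P[0]-P[1])/2;print(np.linalg.norm(u),P[1]-P[0],np.degrees(np.arctan2(u[1],u[0])))
for c,X in((cs,S),(cd,D)):
    Q=np.array([onz(c,x,.123) for x in X]);u=(Q[2]+Q[3]-Q[0]-Q[1])/2;n=u/np.linalg.norm(u)
    print('len',np.linalg.norm(u),np.linalg.norm(Q[1]-Q[0]),np.degrees(np.arctan2(u[1],u[0])),'mortice',(Q[0]+Q[1])/2+n*.045, Q.mean(0)-n*.035)
E
```

```text
[ 0.4433 -0.0918  0.1201] 0.0010035640541901265 [ 0.4446 -0.0925  0.123 ] [ 0.4435 -0.0951  0.123 ]
[ 0.4656 -0.1012  0.1209] 0.0009484078688853576 [ 0.4672 -0.1025  0.123 ] [ 0.4652 -0.1027  0.123 ]
[0.5253 0.0439 0.1243] 0.0022352812981259974 [0.5257 0.0436 0.123 ] [0.5252 0.0471 0.123 ]
[0.5032 0.0557 0.1209] 0.001034001745334747 [0.5046 0.0538 0.123 ] [0.5026 0.0537 0.123 ]
0.1580848726757007 [ 0.0223 -0.0094  0.0008] 67.78061487957889
len 0.1577608718341254 0.024680537508627184 67.93292359916697 mortice [ 0.4728 -0.0558  0.123 ] [ 0.4724 -0.0568  0.123 ]
len 0.16069580336175515 0.0229865374665342 68.25892117013998 mortice [ 0.471  -0.0571  0.123 ] [ 0.4712 -0.0568  0.123 ]
```

```bash
cat >> h.py <<'E'
M=np.array([.4719,-.0567,0]);A=np.radians(68.1)
Y=np.array([np.cos(A),np.sin(A),0]);X=np.array([np.sin(A),-np.cos(A),0])
RT=np.c_[Y,X,[0,0,-1]]
from scipy.spatial.transform import Rotation as Rn
def goal(x,y,z):   # TCP goal in stile coords mm
    s=read_state();R=s['eef_rot'];p=M+X*x/1000+Y*y/1000;p[2]=z/1000
    print('shift mm',R.T@(p-s['tool_pos'])*1000,'turn',Rn.from_matrix(R.T@RT).as_rotvec(degrees=True))
def where():
    s=read_state();d=s['tool_pos']-M
    print('t',s['time_s'],'stile xyz mm',np.round([d@X*1000,d@Y*1000,s['tool_pos'][2]*1000],2),'F stile',np.round([s['force']@X,s['force']@Y,s['force'][2]],2),'open',s['opening'], 'tilt',np.round(Rn.from_matrix(s['eef_rot'].T@RT).as_rotvec(degrees=True),2))
np.set_printoptions(precision=2,suppress=True)
E
python3 -c "
from h import *
goal(-2.5,0,370);where()"
```

```text
shift mm [-458.34 -433.5    34.7 ] turn [-0.05  0.05 90.89]
t 0.25 stile xyz mm [-467.49  426.39  404.18] F stile [-0.52 -0.1  -0.03] open 1.0022376645019242 tilt [-0.05  0.05 90.89]
```

Emit:
{"name": "send_rows", "arguments": {"series": [[-40, -50, 0, 0, 0, 9, 50], [-85, -95, 0, 0, 0, 18, 0], [-130, -135, 0, 0, 0, 27, 0], [-175, -175, 0, 0, 0, 36, 0], [-220, -220, 0, 0, 0, 45, 0], [-265, -260, 0, 0, 0, 54, 0], [-310, -300, 0, 0, 0, 63, 0], [-355, -345, 0, 0, 0, 72, 0], [-400, -390, 0, 0, 0, 81, 0], [-440, -420, 0, 0, 0, 88, 0]], "grip_force": 60}}

```text
time_s: 1.5
tool_pos: [0.4575, -0.0392, 0.4051]
eef_rot: [[0.331, 0.943, 0.001], [0.943, -0.331, -0.001], [-0.0, 0.001, -1.0]]
force: [0.5, 0.4, -0.3]
opening: 0.0
```

```bash
python3 -c "
from h import *
where();goal(-2.5,0,350)"
```

```text
t 1.5 stile xyz mm [-19.9   10.84 405.08] F stile [ 0.35  0.6  -0.32] open 0.00048455711725632893 tilt [0.05 0.01 2.55]
shift mm [-11.59  16.85  55.1 ] turn [0.05 0.01 2.55]
```

Emit:
{"name": "send_rows", "arguments": {"series": [[-6, 8, 20, 0, 0, 1.3, 0], [-11.5, 17, 55, 0, 0, 2.5, 0], [-11.5, 17, 55, 0, 0, 2.5, 0], [-11.5, 17, 55, 0, 0, 2.5, 0]]}}

```text
time_s: 2.0
tool_pos: [0.47, -0.0554, 0.351]
eef_rot: [[0.371, 0.928, 0.002], [0.928, -0.371, -0.0], [0.0, 0.002, -1.0]]
force: [0.3, -0.1, 0.9]
opening: -0.002
```

```bash
python3 -c "
from h import *
where();where();s=read_state()
for n in('scene','side','wrist'):
    d=snapshot(n);im=d['image'][:,:,::-1];cv2.imwrite(f'pics/{n}1.png',im)
    if n=='wrist':
        T=np.eye(4);T[:3,:3]=s['eef_rot'];T[:3,3]=s['tool_pos'];c=cam(d,T@np.array(d['hand_eye']))
    else: c=cam(d)
    q=[proj(c,M+Y*y/1e3+X*x/1e3+[0,0,z/1e3]) for x,y,z in((-2.5,-15,135.5),(-2.5,15,135.5),(0,19,130.5),(0,29,130.5),(-12,-45,121.5),(-12,115,121.5))];print(n,np.array(q))
"
```

```text
t 2.0 stile xyz mm [ -2.29   0.53 350.97] F stile [0.34 0.03 0.87] open -0.0017194183274583574 tilt [ 0.1  -0.02  0.1 ]
t 2.0 stile xyz mm [ -2.29   0.53 350.97] F stile [0.34 0.03 0.87] open -0.0017194183274583574 tilt [ 0.1  -0.02  0.1 ]
scene [[187.3  202.33]
 [208.09 191.77]
 [212.17 194.01]
 [218.9  190.57]
 [164.42 214.19]
 [269.33 160.92]]
side [[246.25 237.43]
 [251.52 222.64]
 [254.12 223.64]
 [255.74 218.99]
 [234.21 260.08]
 [260.93 187.11]]
wrist [[285.27 257.96]
 [285.33 213.04]
 [289.31 204.85]
 [289.39 189.26]
 [271.93 289.04]
 [269.22  40.15]]
```

View pics/wrist1.png

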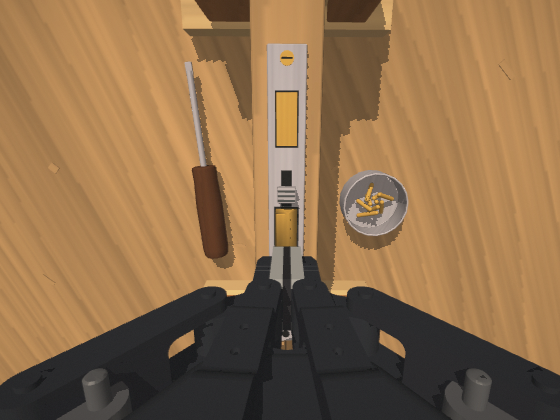

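View pics/scene1.png

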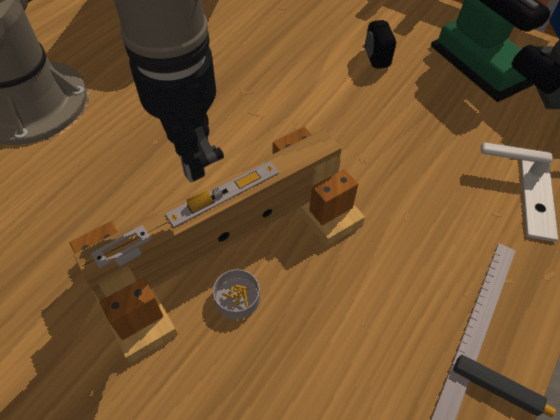

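View pics/side1.png

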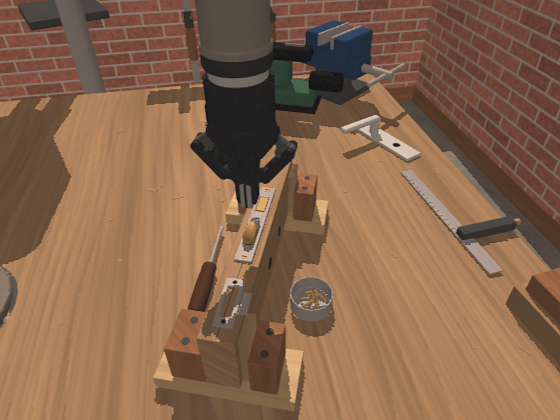

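The wrist view shows closed tips over the bolt: tips near (287,250), bolt rows about 207–247, snib rows about 185–205, plate far-left corner at (268,44) (predicted (269,40)). I'll zoom to check along-stile alignment.

```bash
python3 - <<'E'
import cv2
a=cv2.imread('pics/wrist1.png')[160:300,230:350];cv2.imwrite('pics/wz.png',cv2.resize(a,None,fx=4.2,fy=4.2,interpolation=cv2.INTER_CUBIC))
E
```

```text
(no output)
```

View pics/wz.png

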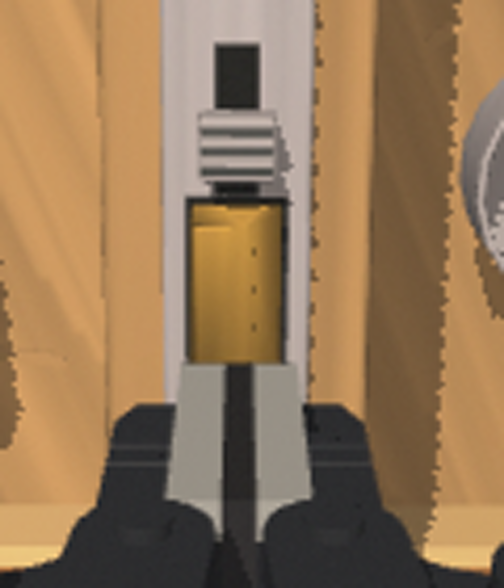

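```bash
python3 -c "
from h import *
s=read_state();d=snapshot('wrist');T=np.eye(4);T[:3,:3]=s['eef_rot'];T[:3,3]=s['tool_pos'];c=cam(d,T@np.array(d['hand_eye']))
for w in (8,11):
  for l in (-7,7): print(w,l,proj(c,s['tool_pos']+s['eef_rot']@[w/1e3,l/1e3,.173]))
where();goal(-1.5,2,320)"
```

```text
8 -7 [271.89 248.29]
8 7 [300.35 248.31]
11 -7 [271.82 242.56]
11 7 [300.43 242.58]
t 2.2 stile xyz mm [ -2.18   0.6  351.35] F stile [0.12 0.93 0.62] open 0.004715512017425654 tilt [ 0.17 -0.07  0.12]
shift mm [ 1.36  0.59 31.36] turn [ 0.17 -0.07  0.12]
```

Emit:
{"name": "send_rows", "arguments": {"series": [[0.7, 0.3, 15, 0, 0, 0, 0], [1.4, 0.6, 30, 0, 0, 0, 0], [1.4, 0.6, 31, 0, 0, 0, 0], [1.4, 0.6, 31, 0, 0, 0, 0]]}}

```text
time_s: 2.7
tool_pos: [0.4712, -0.0543, 0.32]
eef_rot: [[0.371, 0.929, 0.002], [0.929, -0.371, -0.0], [0.001, 0.002, -1.0]]
force: [0.7, -0.8, -0.1]
opening: 0.003
```

```bash
python3 -c "
from h import *
where()"
```

```text
t 2.7 stile xyz mm [ -1.54   1.96 319.98] F stile [ 0.89 -0.48 -0.12] open 0.0027061939455536323 tilt [ 0.13 -0.04  0.11]
```

Emit:
{"name": "send_rows", "arguments": {"series": [[0, 0, 1, 0, 0, 0, 0], [0, 0, 2, 0, 0, 0, 0], [0, 0, 3, 0, 0, 0, 0], [0, 0, 4, 0, 0, 0, 0], [0, 0, 4, 0, 0, 0, 0]]}}

```text
time_s: 3.32
tool_pos: [0.4712, -0.0543, 0.3159]
eef_rot: [[0.371, 0.929, 0.002], [0.929, -0.371, -0.0], [0.001, 0.002, -1.0]]
force: [0.2, -0.3, 0.4]
opening: -0.002
```

```bash
python3 -c "
from h import *
where()"
```

```text
t 3.325 stile xyz mm [ -1.57   1.97 315.93] F stile [ 0.27 -0.23  0.43] open -0.002017124594512687 tilt [ 0.13 -0.04  0.11]
```

Emit:
{"name": "send_rows", "arguments": {"series": [[0, 0, 1, 0, 0, 0, 0], [0, 0, 2, 0, 0, 0, 0], [0, 0, 2, 0, 0, 0, 0]]}}

```text
time_s: 3.7
tool_pos: [0.4711, -0.0543, 0.3138]
eef_rot: [[0.371, 0.929, 0.002], [0.929, -0.371, -0.0], [0.001, 0.002, -1.0]]
force: [1.2, -0.4, 0.0]
opening: -0.002
```

Emit:
{"name": "send_rows", "arguments": {"series": [[0, 0, 1, 0, 0, 0, 0], [0, 0, 1, 0, 0, 0, 0]]}}

```text
time_s: 3.95
tool_pos: [0.4711, -0.0543, 0.3127]
eef_rot: [[0.371, 0.929, 0.002], [0.929, -0.371, -0.0], [0.0, 0.002, -1.0]]
force: [0.3, 0.1, -1.0]
opening: 0.003
```

Emit:
{"name": "send_rows", "arguments": {"series": [[0, 0, 1, 0, 0, 0, 0], [0, 0, 1, 0, 0, 0, 0]]}}

```text
time_s: 4.2
tool_pos: [0.4711, -0.0542, 0.3116]
eef_rot: [[0.371, 0.929, 0.002], [0.929, -0.371, -0.0], [0.0, 0.002, -1.0]]
force: [1.1, 1.3, -0.4]
opening: -0.001
```

Emit:
{"name": "send_rows", "arguments": {"series": [[0, 0, 1, 0, 0, 0, 0], [0, 0, 1, 0, 0, 0, 0]]}}

```text
time_s: 4.45
tool_pos: [0.471, -0.0543, 0.3105]
eef_rot: [[0.371, 0.929, 0.001], [0.929, -0.371, -0.0], [0.0, 0.001, -1.0]]
force: [-0.8, 0.0, -0.4]
opening: -0.003
```

Emit:
{"name": "send_rows", "arguments": {"series": [[0, 0, 1, 0, 0, 0, 0], [0, 0, 1, 0, 0, 0, 0]]}}

```text
time_s: 4.7
tool_pos: [0.471, -0.0542, 0.3094]
eef_rot: [[0.371, 0.929, 0.001], [0.929, -0.371, -0.0], [0.0, 0.001, -1.0]]
force: [-0.1, -0.2, -0.4]
opening: 0.005
```

Emit:
{"name": "send_rows", "arguments": {"series": [[0, 0, 1, 0, 0, 0, 0], [0, 0, 1, 0, 0, 0, 0]]}}

```text
time_s: 4.95
tool_pos: [0.4709, -0.0542, 0.3083]
eef_rot: [[0.371, 0.928, 0.001], [0.928, -0.371, -0.0], [0.0, 0.001, -1.0]]
force: [0.2, 0.2, 0.2]
opening: 0.003
```

Emit:
{"name": "send_rows", "arguments": {"series": [[0, 0, 1, 0, 0, 0, 0], [0, 0, 1, 0, 0, 0, 0]]}}

```text
time_s: 5.2
tool_pos: [0.471, -0.0543, 0.3078]
eef_rot: [[0.371, 0.928, 0.001], [0.928, -0.371, 0.0], [0.001, 0.001, -1.0]]
force: [-0.9, 0.6, 4.3]
opening: -0.006
```

Emit:
{"name": "send_rows", "arguments": {"series": [[0, 0, 1, 0, 0, 0, 0], [0, 0, 1, 0, 0, 0, 0]]}}

```text
time_s: 5.45
tool_pos: [0.471, -0.0543, 0.3071]
eef_rot: [[0.371, 0.929, 0.001], [0.929, -0.371, 0.0], [0.001, 0.001, -1.0]]
force: [-1.4, 0.3, 5.5]
opening: -0.002
```

Contact at TCP z ≈ 0.308, which puts the plate at about 121 mm, as triangulated. I'll press on gently.

Emit:
{"name": "send_rows", "arguments": {"series": [[0, 0, 1, 0, 0, 0, 0], [0, 0, 2, 0, 0, 0, 0], [0, 0, 3, 0, 0, 0, 0], [0, 0, 4, 0, 0, 0, 0], [0, 0, 5, 0, 0, 0, 0], [0, 0, 5, 0, 0, 0, 0]]}}

```text
time_s: 6.2
tool_pos: [0.471, -0.0544, 0.3026]
eef_rot: [[0.371, 0.928, 0.001], [0.928, -0.371, 0.001], [0.001, 0.001, -1.0]]
force: [-2.3, 0.3, 6.9]
opening: 0.003
```

Emit:
{"name": "send_rows", "arguments": {"series": [[0, 0, 1, 0, 0, 0, 0], [0, 0, 2, 0, 0, 0, 0], [0, 0, 3, 0, 0, 0, 0], [0, 0, 4, 0, 0, 0, 0], [0, 0, 5, 0, 0, 0, 0], [0, 0, 5, 0, 0, 0, 0]]}}

```text
time_s: 6.95
tool_pos: [0.471, -0.0545, 0.2982]
eef_rot: [[0.371, 0.928, 0.001], [0.928, -0.371, 0.001], [0.002, 0.001, -1.0]]
force: [-2.6, 0.0, 7.5]
opening: -0.001
```

```bash
python3 -c "
from h import *
where()"
```

```text
t 6.95 stile xyz mm [ -1.67   1.75 298.2 ] F stile [-2.4  -0.92  7.53] open -0.0006674822349060102 tilt [ 0.05 -0.09  0.1 ]
```

Emit:
{"name": "send_rows", "arguments": {"series": [[0, 0, 1, 0, 0, 0, 0], [0, 0, 2, 0, 0, 0, 0], [0, 0, 2, 0, 0, 0, 0]]}}

```text
time_s: 7.32
tool_pos: [0.471, -0.0546, 0.2969]
eef_rot: [[0.371, 0.928, 0.001], [0.928, -0.371, 0.002], [0.002, 0.001, -1.0]]
force: [-3.0, 0.5, 9.2]
opening: 0.001
```

Emit:
{"name": "send_rows", "arguments": {"series": [[0, 0, 1, 0, 0, 0, 0], [0, 0, 1.5, 0, 0, 0, 0], [0, 0, 1.5, 0, 0, 0, 0]]}}

```text
time_s: 7.7
tool_pos: [0.471, -0.0547, 0.2962]
eef_rot: [[0.371, 0.928, 0.001], [0.928, -0.371, 0.002], [0.003, 0.001, -1.0]]
force: [-2.6, 0.7, 8.3]
opening: -0.001
```

```bash
python3 -c "
from h import *
where()"
```

```text
t 7.7 stile xyz mm [ -1.6    1.54 296.17] F stile [-2.69 -0.3   8.29] open -0.0012543729331241182 tilt [ 0.03 -0.15  0.09]
```

Emit:
{"name": "send_rows", "arguments": {"series": [[0, 0, 1, 0, 0, 0, 0], [0, 0, 1.5, 0, 0, 0, 0], [0, 0, 1.5, 0, 0, 0, 0]]}}

```text
time_s: 8.07
tool_pos: [0.471, -0.0548, 0.2954]
eef_rot: [[0.372, 0.928, 0.001], [0.928, -0.372, 0.003], [0.003, 0.0, -1.0]]
force: [-3.6, 0.5, 8.3]
opening: 0.001
```

Emit:
{"name": "send_rows", "arguments": {"series": [[0, 0, 1, 0, 0, 0, 0], [0, 0, 1.5, 0, 0, 0, 0], [0, 0, 1.5, 0, 0, 0, 0]]}}

```text
time_s: 8.45
tool_pos: [0.471, -0.055, 0.2954]
eef_rot: [[0.372, 0.928, 0.002], [0.928, -0.372, 0.004], [0.004, 0.0, -1.0]]
force: [-5.0, 0.8, 13.5]
opening: 0.001
```

```bash
python3 -c "
from h import *
where()"
```

```text
t 8.45 stile xyz mm [ -1.48   1.28 295.36] F stile [-4.92 -1.1  13.5 ] open 0.000798097053790454 tilt [ 0.01 -0.24  0.09]
```

The bolt is at its stop (depth about 12.6 mm, 13.5 N). I'll slide towards the snib while keeping the preload.

Emit:
{"name": "send_rows", "arguments": {"series": [[0.5, 0, 1.4, 0, 0, 0, 0], [1.2, 0, 1.4, 0, 0, 0, 0], [2, 0, 1.4, 0, 0, 0, 0], [3, 0, 1.4, 0, 0, 0, 0], [4, 0, 1.4, 0, 0, 0, 0]]}}

```text
time_s: 9.07
tool_pos: [0.4715, -0.0542, 0.2953]
eef_rot: [[0.373, 0.928, -0.001], [0.928, -0.373, 0.0], [-0.0, -0.001, -1.0]]
force: [-8.3, -5.9, 15.2]
opening: -0.002
```

```bash
python3 -c "
from h import *
where()"
```

```text
t 9.075 stile xyz mm [ -1.32   2.2  295.34] F stile [-5.46 -8.56 15.17] open -0.0017112227737143282 tilt [-0.05  0.   -0.03]
```

Emit:
{"name": "send_rows", "arguments": {"series": [[1, -0.2, 1.0, 0, 0, 0, 0], [2, -0.3, 1.0, 0, 0, 0, 0], [3, -0.3, 1.0, 0, 0, 0, 0], [4, -0.3, 1.0, 0, 0, 0, 0]]}}

```text
time_s: 9.57
tool_pos: [0.4718, -0.0534, 0.2954]
eef_rot: [[0.375, 0.927, -0.003], [0.927, -0.375, -0.004], [-0.005, -0.001, -1.0]]
force: [-5.8, -5.2, 11.8]
opening: 0.0
```

```bash
python3 -c "
from h import *
where()"
```

```text
t 9.575 stile xyz mm [ -1.3    2.99 295.36] F stile [-3.48 -6.97 11.84] open 0.00039559070890938836 tilt [-0.07  0.27 -0.15]
```

Emit:
{"name": "send_rows", "arguments": {"series": [[3, -0.3, 0.9, 0, 0, 0, 0], [4, -0.3, 0.9, 0, 0, 0, 0], [5, -0.3, 0.9, 0, 0, 0, 0], [6, -0.3, 0.9, 0, 0, 0, 0]]}}

```text
time_s: 10.07
tool_pos: [0.4726, -0.052, 0.2954]
eef_rot: [[0.378, 0.926, -0.006], [0.926, -0.379, -0.01], [-0.011, -0.001, -1.0]]
force: [-5.1, -6.3, 10.6]
opening: -0.002
```

```bash
python3 -c "
from h import *
where()"
```

```text
t 10.075 stile xyz mm [ -1.11   4.57 295.37] F stile [-2.37 -7.75 10.56] open -0.00249124043491637 tilt [-0.09  0.65 -0.34]
```

Emit:
{"name": "send_rows", "arguments": {"series": [[3, 0, 0.8, 0, 0.7, -0.3, 0], [4, 0, 0.8, 0, 1, -0.3, 0], [5, 0, 0.8, 0, 1.2, -0.3, 0], [6, 0, 0.8, 0, 1.2, -0.3, 0]]}}

```text
time_s: 10.58
tool_pos: [0.4744, -0.05, 0.2954]
eef_rot: [[0.376, 0.926, 0.002], [0.926, -0.376, 0.004], [0.005, 0.0, -1.0]]
force: [-4.1, -6.6, 9.5]
opening: 0.001
```

```bash
python3 -c "
from h import *
where()
for n in('scene','side'):
    d=snapshot(n);im=d['image'][:,:,::-1]
    a=im[150:250,150:290] if n=='scene' else im[170:290,180:320]
    cv2.imwrite(f'pics/{n}2.png',cv2.resize(a,None,fx=4.5,fy=4.5,interpolation=cv2.INTER_CUBIC))
"
```

```text
t 10.575 stile xyz mm [ -0.21   7.18 295.38] F stile [-1.39 -7.65  9.49] open 0.0011263930603593623 tilt [ 0.01 -0.28 -0.21]
```

View pics/scene2.png

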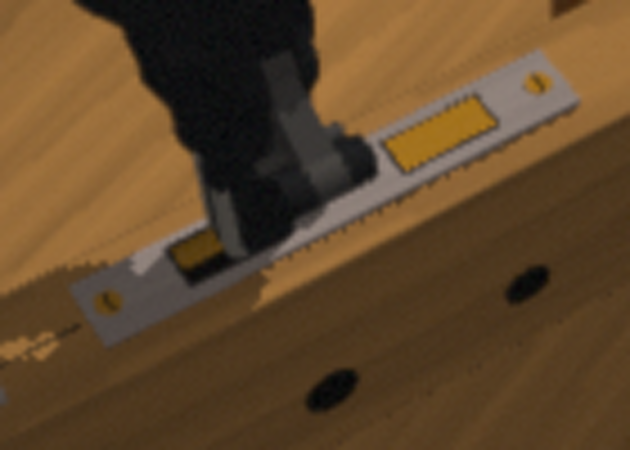

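View pics/side2.png

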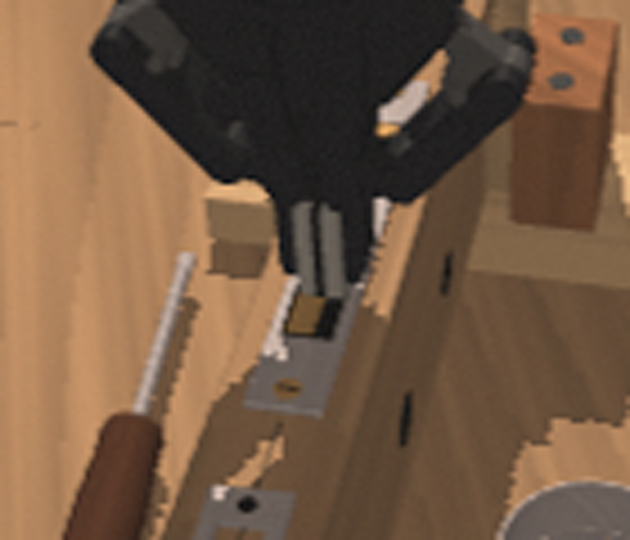

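Both views show the bolt flush in the plate under the tips, with the exposed bolt at zoom (200,255) in the scene view and (315,315) in the side view. The tips are now sliding, so I'll continue.

Emit:
{"name": "send_rows", "arguments": {"series": [[3.5, -0.4, 0.8, 0, 0.2, -0.2, 0], [4.5, -0.4, 0.8, 0, 0.2, -0.2, 0], [5.5, -0.4, 0.8, 0, 0.2, -0.2, 0], [6.5, -0.4, 0.8, 0, 0.2, -0.2, 0]]}}

```text
time_s: 11.18
tool_pos: [0.4755, -0.048, 0.2954]
eef_rot: [[0.376, 0.927, 0.001], [0.927, -0.376, 0.001], [0.002, 0.001, -1.0]]
force: [-4.9, -6.5, 9.4]
opening: 0.002
```

```bash
python3 -c "
from h import *
where()"
```

```text
t 11.175 stile xyz mm [  0.1    9.38 295.39] F stile [-2.13 -7.91  9.44] open 0.002481613534482537 tilt [ 0.04 -0.09 -0.18]
```

Emit:
{"name": "send_rows", "arguments": {"series": [[4, -0.8, 0.8, 0, 0.3, -0.2, 0], [5, -0.8, 0.8, 0, 0.3, -0.2, 0], [6, -0.8, 0.8, 0, 0.4, -0.2, 0], [7, -0.8, 0.8, 0, 0.4, -0.2, 0]]}}

```text
time_s: 11.68
tool_pos: [0.4765, -0.0455, 0.2954]
eef_rot: [[0.376, 0.927, 0.002], [0.927, -0.376, 0.001], [0.002, 0.002, -1.0]]
force: [-4.5, -7.0, 9.4]
opening: 0.003
```

```bash
python3 -c "
from h import *
where()"
```

```text
t 11.675 stile xyz mm [  0.08  12.06 295.36] F stile [-1.58 -8.22  9.36] open 0.0033813149800256195 tilt [ 0.09 -0.12 -0.18]
```

Emit:
{"name": "send_rows", "arguments": {"series": [[4, -0.8, 0.8, 0, 0.3, -0.2, 0], [5, -0.8, 0.8, 0, 0.3, -0.2, 0], [6, -0.8, 0.8, 0, 0.4, -0.2, 0], [7, -0.8, 0.8, 0, 0.4, -0.2, 0]]}}

```text
time_s: 12.18
tool_pos: [0.4775, -0.043, 0.2953]
eef_rot: [[0.376, 0.927, 0.003], [0.927, -0.376, 0.002], [0.003, 0.002, -1.0]]
force: [-5.7, -8.2, 9.1]
opening: -0.002
```

```bash
python3 -c "
from h import *
where()"
```

```text
t 12.175 stile xyz mm [  0.05  14.81 295.31] F stile [-2.19 -9.7   9.13] open -0.0023604449803725273 tilt [ 0.13 -0.16 -0.17]
```

Force along y has risen by about 2 N, which fits the snib sliding.

Emit:
{"name": "send_rows", "arguments": {"series": [[5, -0.8, 0.8, 0, 0.3, -0.2, 0], [6, -0.8, 0.8, 0, 0.3, -0.2, 0], [7, -0.8, 0.8, 0, 0.3, -0.2, 0]]}}

```text
time_s: 12.55
tool_pos: [0.4783, -0.0409, 0.2953]
eef_rot: [[0.376, 0.927, 0.003], [0.927, -0.376, -0.001], [0.0, 0.003, -1.0]]
force: [-6.0, -9.4, 10.2]
opening: -0.003
```

```bash
python3 -c "
from h import *
where()
for n in('scene','side','wrist'):
    d=snapshot(n);im=d['image'][:,:,::-1]
    a=im[150:250,150:290] if n=='scene' else im[170:290,180:320]
    if n=='wrist':a=im[150:290,220:360]
    cv2.imwrite(f'pics/{n}3.png',cv2.resize(a,None,fx=4.2,fy=4.2,interpolation=cv2.INTER_CUBIC))
"
```

```text
t 12.55 stile xyz mm [  0.05  17.04 295.26] F stile [ -2.04 -10.94  10.24] open -0.0031390245575748424 tilt [ 0.17 -0.02 -0.16]
```

View pics/scene3.png

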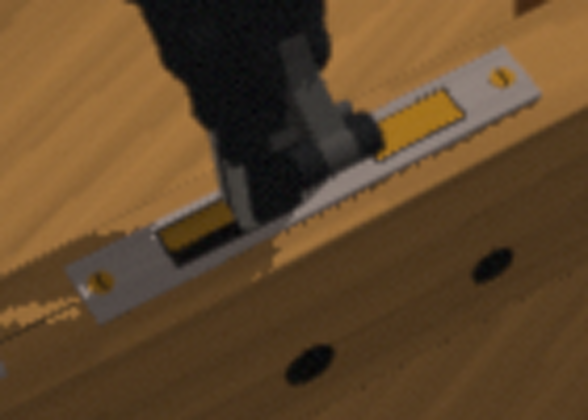

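View pics/wrist3.png

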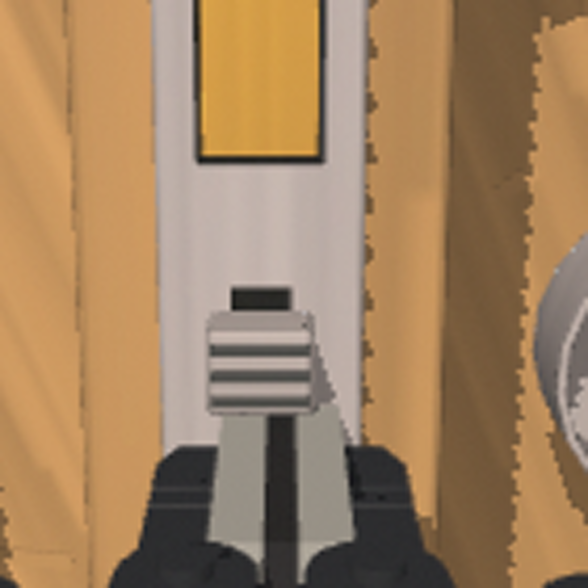

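The wrist view shows the tips against the snib (row 415), with about 2 mm of slot still visible beyond it (rows 288–312). The bolt is still in, so I'll push on to the slot's end.

Emit:
{"name": "send_rows", "arguments": {"series": [[5, -0.8, 0.8, 0, 0.2, -0.2, 0], [6, -0.8, 0.8, 0, 0.2, -0.2, 0], [6.5, -0.8, 0.8, 0, 0.2, -0.2, 0]]}}

```text
time_s: 13.08
tool_pos: [0.4786, -0.0401, 0.2953]
eef_rot: [[0.376, 0.926, 0.001], [0.926, -0.376, -0.005], [-0.005, 0.003, -1.0]]
force: [-5.8, -9.5, 11.8]
opening: 0.003
```

```bash
python3 -c "
from h import *
where()"
```

```text
t 13.075 stile xyz mm [  0.05  17.91 295.27] F stile [ -1.86 -11.03  11.76] open 0.0031910068083358086 tilt [ 0.17  0.27 -0.21]
```

Emit:
{"name": "send_rows", "arguments": {"series": [[5, -0.8, 0.8, 0, 0.2, -0.2, 0], [6, -0.8, 0.8, 0, 0.2, -0.2, 0], [6.5, -0.8, 0.8, 0, 0.2, -0.2, 0]]}}

```text
time_s: 13.45
tool_pos: [0.479, -0.0393, 0.2953]
eef_rot: [[0.377, 0.926, -0.001], [0.926, -0.377, -0.01], [-0.01, 0.003, -1.0]]
force: [-6.9, -9.9, 12.6]
opening: -0.005
```

```bash
python3 -c "
from h import *
where()
d=snapshot('wrist');im=d['image'][:,:,::-1]
cv2.imwrite(f'pics/w4.png',cv2.resize(im[150:290,220:360],None,fx=4.2,fy=4.2,interpolation=cv2.INTER_CUBIC))
"
```

```text
t 13.45 stile xyz mm [  0.05  18.81 295.34] F stile [ -2.77 -11.74  12.6 ] open -0.004830229153410998 tilt [ 0.17  0.57 -0.25]
```

View pics/w4.png

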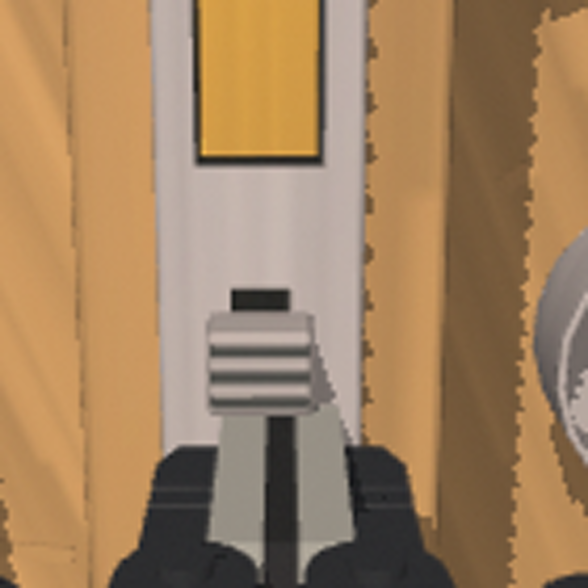

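The snib hasn't moved between the last two pictures, so it's either at its stop or the tips are sticking. I'll measure its absolute position against the plate end (y = 115).

```bash
python3 -c "
from h import *
s=read_state();d=snapshot('wrist');im=d['image'][:,:,::-1].copy();cv2.imwrite('pics/w5.png',im)
cv2.imwrite('pics/w5z.png',cv2.resize(im[0:260,240:330],None,fx=2.3,fy=2.3,interpolation=cv2.INTER_CUBIC))
T=np.eye(4);T[:3,:3]=s['eef_rot'];T[:3,3]=s['tool_pos'];c=cam(d,T@np.array(d['hand_eye']))
g=lambda c,r:(onz(c,(286,r),.121)-M)@Y*1e3
for n,r in(('slot end',150+288/4.2),('snib far base',150+312/4.2),('gold near',150+162/4.2)):print(n,g(c,r))
# start picture
s0p=M+X*-2.29e-3+Y*.53e-3;s0p[2]=.351
R=np.array([[0.371,0.928,0.002],[0.928,-0.371,0],[0,0.002,-1]]);T=np.eye(4);T[:3,:3]=R;T[:3,3]=s0p;c0=cam(d,T@np.array(d['hand_eye']))
for n,r in(('plate end',44),('gold near',147.5),('slot end',160+43/4.2),('snib far base',160+111/4.2),('aperture far',160+197/4.2)):print('0',n,g(c0,r))
"
```

```text
slot end 39.97668199195736
snib far base 37.07881089044595
gold near 54.7114629788894
0 plate end 113.1476733985738
0 gold near 54.03703629220232
0 slot end 39.681191930121095
0 snib far base 29.122189332009263
0 aperture far 15.34610961977962
```

View pics/w5.png

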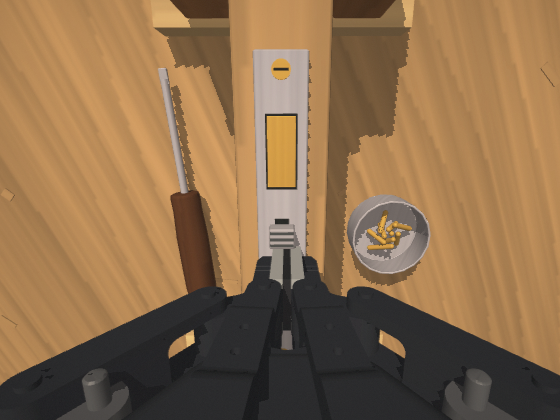

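Snib reads about 7.5–8 mm slid, which is close to the end but not certain. The keeper is already over the shoulder, so I'll press more lightly, straighten the tilt and push again.

Emit:
{"name": "send_rows", "arguments": {"series": [[3, -0.5, 0.3, 0, 0.7, -0.2, 0], [4, -0.5, 0.2, 0, 0.9, -0.2, 0], [5, -0.5, 0.2, 0, 1, -0.2, 0]]}}

```text
time_s: 13.92
tool_pos: [0.4786, -0.0404, 0.2954]
eef_rot: [[0.378, 0.926, 0.001], [0.926, -0.378, -0.003], [-0.003, 0.003, -1.0]]
force: [-7.7, -10.8, 9.1]
opening: 0.002
```

```bash
python3 -c "
from h import *
where()
d=snapshot('wrist');im=d['image'][:,:,::-1]
cv2.imwrite(f'pics/w6.png',cv2.resize(im[150:290,220:360],None,fx=4.2,fy=4.2,interpolation=cv2.INTER_CUBIC))
"
```

```text
t 13.925 stile xyz mm [  0.18  17.6  295.45] F stile [ -3.07 -12.89   9.13] open 0.0023905919275743768 tilt [ 0.14  0.14 -0.31]
```

View pics/w6.png

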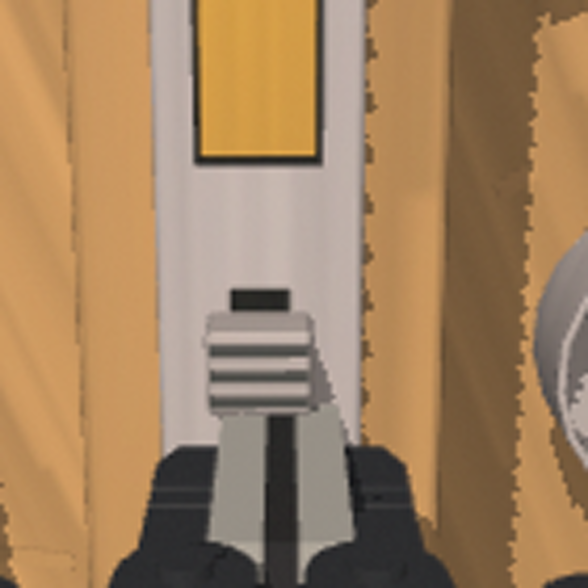

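The lateral-to-normal force ratio has risen to about 1.45, against about 0.8 when only sliding, and the snib doesn't move. That means it is against the end of its slot. I'll ease back and lift.

Emit:
{"name": "send_rows", "arguments": {"series": [[0, 0, 0.2, 0, 0, 0, 0], [-1, 0, 0, 0, 0, 0, 0], [-2, 0, -0.5, 0, 0, 0, 0], [-2.5, 0, -2, 0, 0, 0, 0], [-2.5, 0, -5, 0, 0, 0, 0], [-2.5, 0, -12, 0, 0, 0, 0], [-2.5, 0, -30, 0, 0, 0, 0], [-2.5, 0, -60, 0, 0, 0, 0], [-2.5, 0, -90, 0, 0, 0, 0], [-2.5, 0, -90, 0, 0, 0, 0]]}}

```text
time_s: 15.22
tool_pos: [0.4785, -0.0431, 0.3879]
eef_rot: [[0.378, 0.926, 0.007], [0.926, -0.378, -0.003], [-0.0, 0.008, -1.0]]
force: [-0.2, -0.6, -0.2]
opening: 0.0
```

```bash
python3 -c "
from h import *
where();s=read_state()
for n in('scene','side','wrist'):
    d=snapshot(n);im=d['image'][:,:,::-1]
    cv2.imwrite(f'pics/{n}7.png',im)
    a={'scene':im[150:290,50:290],'wrist':im[140:290,200:380],'side':im}[n]
    cv2.imwrite(f'pics/{n}7z.png',cv2.resize(a,None,fx=3 if n!='side' else 1,fy=3 if n!='side' else 1,interpolation=cv2.INTER_CUBIC))
"
```

```text
t 15.225 stile xyz mm [  1.02  15.09 387.91] F stile [ 0.04 -0.66 -0.21] open 0.0002507299815693023 tilt [ 0.45  0.02 -0.34]
```

View pics/scene7z.png

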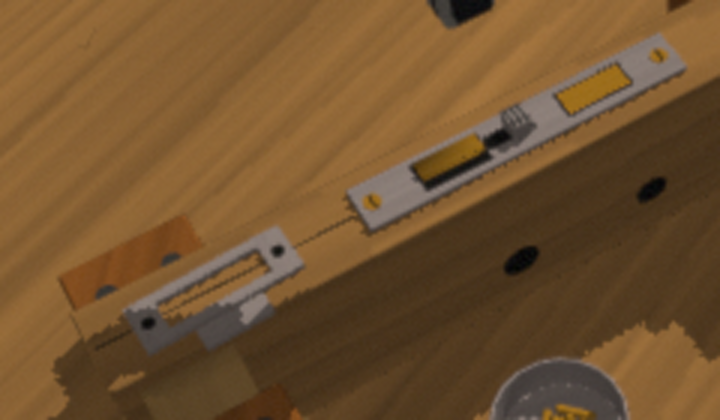

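View pics/wrist7z.png

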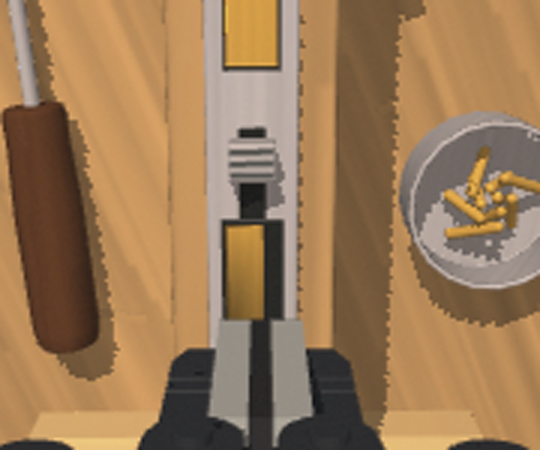

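View pics/side7z.png

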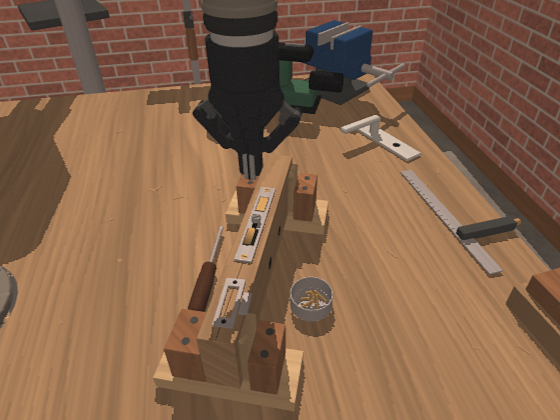

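The bolt stays down (scene zoom (450,158)), nearly flush. The snib is at the far end of its slot (zoom (515,122)). The strike, driver and tin haven't moved. The robot is clear with no contact force, so I'm handing in.

```bash
python3 -c "
from bench import *
print(finish_job())"
```

```text
the job is handed in; nothing more can be done
None
```

The latch bolt is held in by the snib and the job is handed in. With the jaws shut, I pressed the bolt to its stop and slid the same fingertips along it, pushing the snib to the end of its slot. Then I eased back and lifted clear. It took about 15 s of the 35 s allowed.

- **Forces:** the bolt took about 13.5 N when it reached its stop. The highest total wrist-force reading was about 18 N, taken early in the slide while the fingertips were sticking on the bolt. Both are well under the 30 N limits.
- **Bolt:** it went in about 12.6 mm, and the pictures after lifting show it still nearly flush, with the robot touching nothing. I did not measure its exact depth after letting go.
- **Snib:** the camera put it at about 7.5–8 mm slid, short of the nominal 9 mm but within the 2 mm calibration error. A second push with lighter downward pressure did not move it. The sideways force had risen well above what sliding alone gave, so I judged it to be against the end of its slot.
- **Other things:** the strike plate, screwdriver and tin look unmoved in the pictures. I did not measure their positions.

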